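# Close the flow-cell detector and hold its cover shut

## Task

The detector was opened to change its flow cell. Push the cartridge by its blue tab along its guide until the spring detent clicks it fully home against the optical block, turn the red quarter-turn stud on the front rim until its bar lines up with the slot in the cover, then swing the sprung cover down over the stud until it lies flush on the frame. Finish while still pressing the cover flush, without turning the stud again, so that I can lock it while you hold it; leave the beaker and the dropper bottle beside it standing where they are.

Things in the scene. Friction and masses are not known exactly. Their poses are not given: they have to be found in the camera images.
- detector: the detector: off-white sheet-metal housing fixed to the bench, 180 x 250 mm and 80 mm high to its rim (the fixed top with display on its right is 90 mm high). Origin: centre of its underside; x points from its front to its hinge side, y to its left along the cartridge's guide, z up. An open bay (95 mm in x, from -45 to +50 mm; from -50 to +112 mm in y; floor 36 mm high) holds the cartridge; the optical block fills the bay's left end from y = 92 mm, 70 mm high
- cartridge (a joint): travel of the flow-cell cartridge along the detector's +y: 0 out, 0.040 m home against the optical block. It starts 0 to 12 mm in. It slides with about 1 N; from 0.029 m the ball of the spring plunger resists with about 6 N, past 0.035 m it snaps the cartridge home and keeps it there
- tab (a point): centre of the cartridge's upright blue tab, 26 mm (detector x) x 10 mm (detector y) x 22 mm high; its top is 4 mm below the housing rim and the cartridge block's flat top is 11 mm below this point. Free room beside it over the block: at least 50 mm on its -y side, 37 mm on its +y side when home
- stud (a joint): angle of the quarter-turn stud about the vertical, positive anticlockwise from above: 0 = bar parallel to the cover's slot (along the detector's y). It starts at +0.8 to +1.4, turns freely from -1.65 to 1.65 without a stop or click at 0, and stays where it is left (friction 0.05 N m). The slot passes over it only within about 0.18 rad of 0
- stud_bar (a point): centre of the stud's red bar head: 32 mm long (its own y), 9 mm thick (its own x), 12 mm high, on the axis of turning; the bar's underside stands 10 mm above the housing rim. It sits at x = -70 mm, y = 32 mm in the detector's frame, in the middle of the front rim
- cover (a joint): opening angle of the grey-blue cover: 0 flush on the frame, about 1.9 rad (110 degrees) as it stands open at the start. A hinge spring lifts it again if let go: it takes about 4 N at the free edge to keep it shut. A misaligned stud stops it about 0.13 rad open; a cartridge that is not home stops it, by the rubber keeper on its underside, about 0.07 rad open
- cover_hinge (a point): middle of the cover's hinge axis, which runs along the detector's y; x = 65 mm, y = 32 mm, height 85.5 mm in the detector's frame
- cover_edge (a point): middle of the cover's free edge, on its outer face (upper face when shut). The cover is 178 mm wide (along the hinge), 5 mm thick, reaches 166 mm from the hinge axis and has a lip folded 13 mm inwards at the free edge; its outer face lies 2.5 mm off the hinge axis
- cover_slot (a point): centre of the slot in the cover, on the outer face: 40 mm along the hinge direction, 15 mm across, 135 mm from the hinge axis, steel eyelet; the stud's bar stands through it, 14 mm above the cover, when shut, so press beside it
- beaker: bystander: clear glass beaker, 50 mm wide, 66 mm high, standing to the right of the detector. Origin: centre of its underside
- dropper_bottle: bystander: small white bottle with red cap, 34 mm wide, 75 mm high, standing to the right of the detector. Origin: centre of its underside

How it is judged:
On the way:
1. the cartridge is home in its detent and the stud's bar is in line with the slot, the cover still open (value of joint cartridge above 0.038 m and value of joint stud between -0.2 and 0.2 rad and value of joint cover above 0.25 rad), for 0.2 s.
At the end, for the whole second after the job is handed in: The robot presses the cover (over 2.5 N) and keeps it flush (within 0.025 rad) through the last second; the cartridge is home (0.038 m or more), the stud in line with the slot (within 0.2 rad, not locked); beaker and dropper bottle stand upright within 30 mm of their places (value of joint cover below 0.025 rad and contact force between any of the fingers, the arm and cover above 2.5 N and value of joint cartridge above 0.038 m and value of joint stud between -0.2 and 0.2 rad and distance of each of beaker, dropper_bottle from where it was at the start of the episode below 0.03 m and angle between each of beaker, dropper_bottle's own z axis and vertical below 0.2 rad); the arm keeps its last pose, push and grip.
It fails at once if the beaker or the dropper bottle is knocked over or pushed away (angle between any of beaker, dropper_bottle's own z axis and vertical above 0.5 rad or distance of any of beaker, dropper_bottle from where it was at the start of the episode above 0.05 m).
It also fails if it takes over 64 s, if anything falls off the work surface, if the arm or the gripper's body presses on something with over 40 N, if the wrist force passes 120 N, or if a joint passes its speed limit or range.

## Robot

A 6-joint arm with a two-finger parallel gripper is mounted at the origin on a cart in front of the work surface, level with it; the furniture and walls round the work are solid. World frame = base frame: x ahead of the robot, y to its left, z up, the work surface at z = 0. Lengths are in m, angles in rad, forces in N, time in s.
With the tool pointing down it reaches from about 0.3 to 0.875 m from the base axis. Payload 4.2 kg.
Tool frame: the origin (TCP) lies between the finger pads; the fingertips stand 19 mm ahead of it and the grasp point (between the pads) is the TCP; z points along the fingers, y is the line along which they close (so a half turn about z gives the same grasp; the last joint's range is limited). The gripper opens to 85 mm and grips with 20 to 120 N. Pads are 22 mm wide; open, the fingers measure 114 mm over their backs; the gripper's body (76 mm by 85 mm) begins 54 mm behind the grasp point. The pads swing forward as they close: fully open they stand 13 mm farther back than shut.
Start: joints at [-1.36, 0.32, 1.565, -0, 1.257, -0.02], TCP at [0.132, -0.56, 0.25] pointing down, gripper open.
Joint ranges: [-3.11, 3.11], [-0.84, 2.01], [0.21, 2.61], [-1.34, 4.49], [0.05, 2.63], [-2.56, 2.56]. Speed limits (rad/s): [2.57, 2.57, 3.14, 3.14, 3.14, 3.14].

## Interface

Orientations are given as a rotation vector (axis times angle).
In Python, from plant import * gives the robot as it stands. The module is installed in compiled form; this text tells all that it offers.
- The arm moves only by the tool carry_out, never from a script. Its argument "plan" is a list of rows, each an object with "xyz": the shift along the world's x, y, z in m, a list of three; "turn": the turn, a rotation vector about the world's x, y, z in rad, a list of three. A call has 1 to 20 rows; each row is the pose to reach, as a shift and turn from the pose commanded when the call began; what a row does not reach only later rows make up. A row lasts 1/8 s, in which the tool goes at most 62.5 mm and 10.7 degrees, less where a joint would pass 70% of its speed; a pose out of reach is approached as far as the arm can. A call with a gripper value outside its range is refused whole. "gripper" is the opening in per cent of the stroke, from 0 (shut) to 100 (fully open), set as the call begins (left out, the last holds). The fingers move at their own pace and stop on an object; "force" is the grip in N (left out, the last holds). Time passes only in rows, so rows that repeat a pose let the fingers close. It gives the time, the measured TCP pose, the force, the opening and the grip force at its end, in the units of the state.
- state(): the state, without advancing time (a new reading comes with each control period).
- get_image(name): name is "scene" or "top" or "wrist"; returns (picture, depth): 400x640x3 uint8, red, green, blue; 400x640 float32, m along the optical axis (not along the pixel's ray), 0 where there is no reading.
- camera_model(name): a dict with "intrinsics" (3x3 intrinsics, pixels), "k1" (the pictures are not rectified: a ray, as slopes to the right and down, at radius r is drawn at 1 + k1 r^2 times it, then the intrinsics apply), "xyz" and "rotation" of the camera in the world; the wrist camera has in their place "hand_eye" (4x4, takes a point from camera to tool coordinates, whose origin is the TCP and whose axes are the flange's). Camera axes: x right, y down, z forward; pixel columns grow to the right and rows downward; lengths in m; the calibration is good to about 2 mm. A picture is of the moment at which its call begins: read the wrist's pose just before it. camera_model takes no time and is no camera call.
- close_job(): hands the job in; it is judged then, once.
The state is a dict: "t": time; "joint_positions": joint angles; "dq": joint speeds; "joint_torque": joint torques, N m; "tcp_pos": TCP position; "eef_rot": TCP orientation; "ft_force": force on the tool from outside, world axes, zero at the start; "wrist_torque": the same for the moment, N m; "grip_width": finger opening in m; "grip_force": force on a finger pad.
Only numpy, scipy, OpenCV 4.12 (cv2) and the standard library are available. Lean on these libraries where they do the work, as an engineer would, in place of code of your own. Each camera call takes 0.05 s, during which the arm holds its last target. There are 200 camera calls.

## Working session

There is one attempt and no reset: what is moved stays moved. The work goes in short steps, Python scripts to look and compute and a tool call to move; the robot and the scene stay as the last step left them, time stands still between calls to the robot, and variables do not carry over. Pictures are saved under pics/ and viewed, at most 10 in all, crops included, and the job is handed in when it is done.

Besides the shell and the picture viewer there is one more tool, called after "Call:" as name(argument=value, ...) on one line, values as JSON. carry_out: Moves the arm, as the interface text tells. Its arguments: {"type":"object","properties":{"plan":{"type":"array"},"gripper":{"type":"number"},"force":{"type":"number"}},"required":["plan"]}

```bash
mkdir -p pics; cat > h.py <<'E'
from plant import *
import numpy as np, cv2
from scipy.spatial.transform import Rotation as R
def save(im,n): cv2.imwrite('pics/'+n+'.png',cv2.cvtColor(im,cv2.COLOR_RGB2BGR))
def cam(name):
    m=camera_model(name)
    if 'hand_eye' in m:
        s=state(); T=np.eye(4); T[:3,:3]=R.from_rotvec(s['eef_rot']).as_matrix(); T[:3,3]=s['tcp_pos']
        T=T@np.array(m['hand_eye']); return m,T[:3,:3],T[:3,3]
    r=np.array(m['rotation']); r=r if r.shape==(3,3) else R.from_rotvec(r).as_matrix()
    return m,r,np.array(m['xyz'])
def slopes(m,uv):
    uv=np.atleast_2d(uv).astype(float); K=np.array(m['intrinsics'])
    d=np.c_[(uv[:,0]-K[0,2])/K[0,0],(uv[:,1]-K[1,2])/K[1,1]]; s=d.copy()
    for _ in range(20): s=d/(1+m['k1']*(s**2).sum(1,keepdims=True))
    return np.c_[s,np.ones(len(s))]
def onplane(c,uv,z):
    m,r,p=c; d=slopes(m,uv)@r.T
    return p+d*((z-p[2])/d[:,2])[:,None]
def bydepth(c,uv,dep):
    m,r,p=c; return p+(slopes(m,uv)*np.atleast_1d(dep)[:,None])@r.T
E
python3 - <<'E'
from h import *
for n in('scene','top'):
    c=cam(n); im,d=get_image(n); save(im,n+'0'); np.savez(n+'0.npz',im=im,d=d); print(n,c[0]['intrinsics'],c[0]['k1'],c[1].round(3).tolist(),c[2])
print(state())
E
```

```text
scene [[421.3728033    0.         319.89528348]
 [  0.         421.3728033  204.37889828]
 [  0.           0.           1.        ]] -0.018344257568724348 [[0.828, -0.435, 0.352], [-0.56, -0.627, 0.542], [-0.015, -0.646, -0.763]] [ 0.20374386 -0.36522547  0.73705608]
top [[465.96955306   0.         320.26092745]
 [  0.         465.96955306 198.37584373]
 [  0.           0.           1.        ]] 0.020466805399832547 [[-0.011, -0.992, 0.127], [-1.0, 0.012, 0.01], [-0.011, -0.127, -0.992]] [0.40429463 0.09144594 0.93605603]
{'t': 0.1, 'joint_positions': array([-1.35997564e+00,  3.20265599e-01,  1.56551956e+00, -3.47645170e-06,
        1.25740061e+00, -2.00092963e-02]), 'dq': array([ 0.00233044, -0.00206822, -0.00321662, -0.0020291 , -0.00179798,
        0.00037214]), 'joint_torque': array([ 1.39173208e-03, -4.16408372e+01, -2.34704787e+01,  2.92119080e-05,
        4.89320621e-03,  2.53662350e-06]), 'tcp_pos': array([ 0.13146766, -0.55938306,  0.24955924]), 'eef_rot': array([-3.11911667e+00, -3.61601526e-01,  2.43434475e-04]), 'ft_force': array([-0.13430034, -1.35739848,  0.25887136]), 'wrist_torque': array([0.02326767, 0.02833645, 0.0170676 ]), 'grip_force': 0.0, 'grip_width': 0.08543974857033021}
```

View pics/scene0.png

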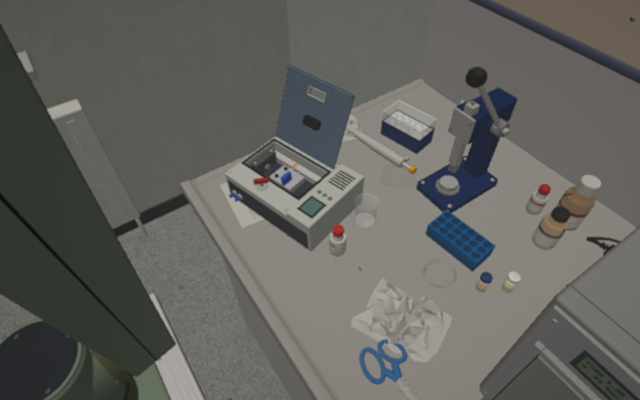

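View pics/top0.png

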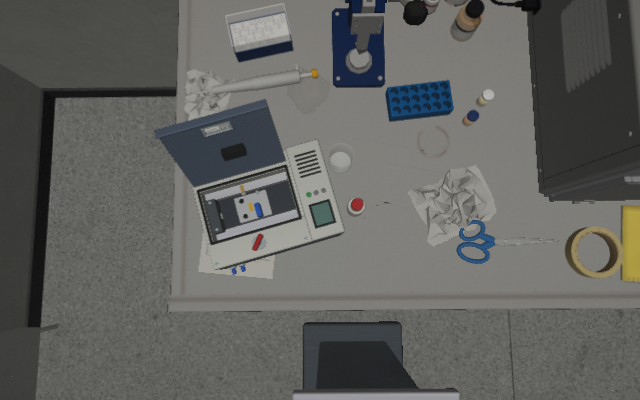

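The scene view shows the detector at about (295,195), its tab at (286,175) and its stud at (261,182). In the top view the tab is at (258,210), the stud at (258,243), the beaker at (341,158) and the bottle at (357,205). Next I measure these.

```bash
python3 - <<'E'
from h import *
z=np.load('top0.npz'); im,d=z['im'],z['d']; c=cam('top')
cr=cv2.resize(im[90:290,145:375],None,fx=3.4,fy=3,interpolation=cv2.INTER_CUBIC)[:, :782]; save(cr,'topcrop')
zs=np.load('scene0.npz'); ims,ds=zs['im'],zs['d']; cs=cam('scene')
def blobs(im,d,c,box,kind,zz):
    hsv=cv2.cvtColor(im,cv2.COLOR_RGB2HSV); H,S,V=[hsv[...,i].astype(int) for i in range(3)]
    m=((S>150)&(V>70)&(((H<8)|(H>172)) if kind=='red' else ((H>100)&(H<130)))).astype(np.uint8)
    k=np.zeros_like(m); u0,v0,u1,v1=box; k[v0:v1,u0:u1]=1; m&=k
    n,l,st,ce=cv2.connectedComponentsWithStats(m)
    for i in range(1,n):
        if st[i,4]<8: continue
        vv,uu=np.where(l==i); P=bydepth(c,np.c_[uu,vv],d[vv,uu]); print(kind,ce[i].round(1),st[i,4],'zmed/max',np.median(P[:,2]).round(4),P[:,2].max().round(4),'xy@',onplane(c,ce[i],zz)[0].round(4))
        if kind=='red':
            Q=onplane(c,np.c_[uu,vv],zz)[:,:2]; w,v=np.linalg.eigh(np.cov(Q.T)); print('  axis angle',np.degrees(np.arctan2(v[1,1],v[0,1])),np.sqrt(w*12))
print('top');blobs(im,d,c,(240,225,280,260),'red',.102);blobs(im,d,c,(235,195,280,225),'blue',.076)
blobs(im,d,c,(345,190,370,220),'red',.075)
print('scene');blobs(ims,ds,cs,(245,170,280,195),'red',.098);blobs(ims,ds,cs,(270,160,300,190),'blue',.07)
# housing at z 0.078..0.093 points
vv,uu=np.mgrid[90:290,145:375]; vv=vv.ravel();uu=uu.ravel(); D=d[vv,uu]; P=bydepth(c,np.c_[uu,vv],D); 
for lo,hi in((.07,.085),(.085,.097)):
    k=(P[:,2]>lo)&(P[:,2]<hi)&(D>0); h=cv2.minAreaRect(P[k,:2].astype(np.float32)); print(k.sum(),h,cv2.boxPoints(h).round(4).tolist())
E
```

```text
top
red [257.1 241.9] 69 zmed/max 0.1013 0.1044 xy@ [0.4345 0.2131 0.102 ]
  axis angle 156.3025179286296 [0.00750159 0.0292276 ]
blue [257.9 209.2] 63 zmed/max 0.0757 0.0803 xy@ [0.4959 0.2158 0.076 ]
red [356.8 203.9] 102 zmed/max 0.0749 0.078 xy@ [0.5038 0.032  0.075 ]
  axis angle 157.94851975539734 [0.01805699 0.01893853]
scene
red [260.9 179.9] 53 zmed/max 0.0998 0.1036 xy@ [0.4349 0.2148 0.098 ]
  axis angle 160.17659644280454 [0.01171447 0.02879964]
blue [285.4 176.6] 41 zmed/max 0.0747 0.0787 xy@ [0.4941 0.2181 0.07  ]
4567 ((0.5120646953582764, 0.17640289664268494), (0.17971837520599365, 0.2985527813434601), 15.696460723876953) [[0.38519999384880066, 0.29580000042915344], [0.4659000039100647, 0.00839999970048666], [0.6389999985694885, 0.05700000002980232], [0.5582000017166138, 0.34439998865127563]]
3710 ((0.506301760673523, 0.19748547673225403), (0.17986750602722168, 0.24541689455509186), 15.678656578063965) [[0.38659998774528503, 0.2912999987602234], [0.4528999924659729, 0.054999999701976776], [0.6261000037193298, 0.10360000282526016], [0.5597000122070312, 0.3398999869823456]]
```

View pics/topcrop.png

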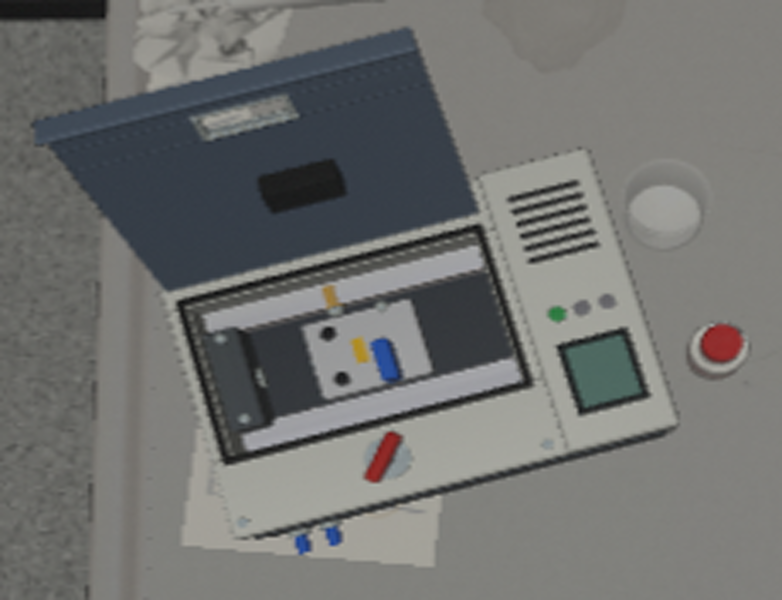

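The crop shows a bay running along detector y, with the tab just right of the cartridge's middle and the red bar about 50° off the slot direction. The yaw is 15.7°, stud (0.4345, 0.2135), tab (0.495, 0.2165). In the detector frame the tab is at (-11, 18) mm, so the cartridge is about 8 mm in, which agrees with the heights and sizes given. I'll move above the free space on the tab's −y side with the gripper shut.

Call:
carry_out(plan=[{"xyz": [0.371, 0.747, -0.04], "turn": [0, 0, 1.61]}, {"xyz": [0.371, 0.747, -0.04], "turn": [0, 0, 1.61]}, {"xyz": [0.371, 0.747, -0.04], "turn": [0, 0, 1.61]}, {"xyz": [0.371, 0.747, -0.04], "turn": [0, 0, 1.61]}, {"xyz": [0.371, 0.747, -0.04], "turn": [0, 0, 1.61]}, {"xyz": [0.371, 0.747, -0.04], "turn": [0, 0, 1.61]}, {"xyz": [0.371, 0.747, -0.04], "turn": [0, 0, 1.61]}, {"xyz": [0.371, 0.747, -0.04], "turn": [0, 0, 1.61]}, {"xyz": [0.371, 0.747, -0.04], "turn": [0, 0, 1.61]}, {"xyz": [0.371, 0.747, -0.04], "turn": [0, 0, 1.61]}, {"xyz": [0.371, 0.747, -0.04], "turn": [0, 0, 1.61]}, {"xyz": [0.371, 0.747, -0.04], "turn": [0, 0, 1.61]}, {"xyz": [0.371, 0.747, -0.04], "turn": [0, 0, 1.61]}, {"xyz": [0.371, 0.747, -0.04], "turn": [0, 0, 1.61]}, {"xyz": [0.371, 0.747, -0.04], "turn": [0, 0, 1.61]}, {"xyz": [0.371, 0.747, -0.04], "turn": [0, 0, 1.61]}, {"xyz": [0.371, 0.747, -0.04], "turn": [0, 0, 1.61]}], gripper=0, force=40)

```text
t: 2.22
tcp_pos: [0.502, 0.1858, 0.2106]
eef_rot: [1.904, 2.498, -0.0]
ft_force: [0.4, 0.3, 0.5]
grip_width: -0.0
grip_force: 0.0
```

```bash
python3 - <<'E'
from h import *
c=cam('wrist'); im,d=get_image('wrist'); save(im,'w1'); np.savez('w1.npz',im=im,d=d)
hsv=cv2.cvtColor(im,cv2.COLOR_RGB2HSV); H,S,V=[hsv[...,i].astype(int) for i in range(3)]
for nm,m,zz in(('red',(S>130)&(V>60)&((H<8)|(H>172)),.102),('blue',(S>150)&(V>60)&(H>100)&(H<130),.076)):
    n,l,st,ce=cv2.connectedComponentsWithStats(m.astype(np.uint8))
    for i in range(1,n):
        if st[i,4]<100: continue
        vv,uu=np.where(l==i); P=bydepth(c,np.c_[uu,vv],d[vv,uu]); k=abs(P[:,2]-zz)<.004
        Q=P[k]; print(nm,ce[i].round(),st[i,4],np.percentile(P[:,2],95).round(4),k.sum(),end=' ')
        if k.sum()>20: r=cv2.minAreaRect(Q[:,:2].astype(np.float32)); print(r)
s=state(); print(s['t'],s['tcp_pos'],s['eef_rot'],s['ft_force'],s['grip_width'],c[0]['hand_eye'])
E
```

```text
red [250. 153.] 336 0.1019 332 ((0.43545401096343994, 0.21352636814117432), (0.007254783064126968, 0.029490171000361443), 66.44530487060547)
blue [617. 206.] 798 0.0422 0 blue [542. 351.] 1336 0.0174 0 2.275 [0.50213991 0.18593705 0.21069523] [1.90415706e+00 2.49843940e+00 7.35219006e-05] [0.02120591 0.29623783 0.29249769] -6.77950793605657e-05 [[-7.16435028e-04 -9.54344848e-01 -2.98706207e-01  7.46308755e-02]
 [ 9.99999449e-01 -4.54655072e-04 -9.45868887e-04  9.21326527e-05]
 [ 7.66876807e-04 -2.98706720e-01  9.54344648e-01 -1.22514710e-01]
 [ 0.00000000e+00  0.00000000e+00  0.00000000e+00  1.00000000e+00]]
```

View pics/w1.png

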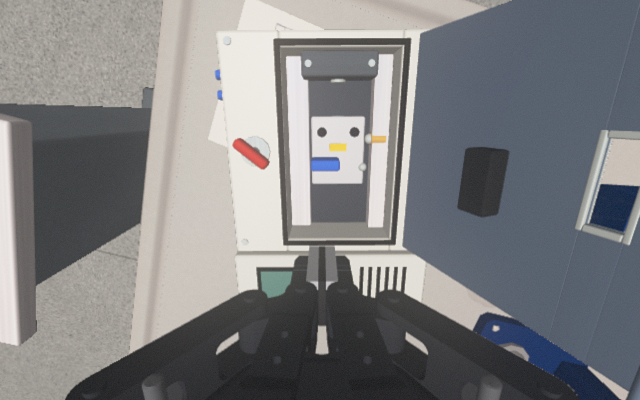

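The wrist view shows the bay square to the image, the tab at (325,164), the bar at (250,153) and the shut fingers at column 322, in line with the tab. The stud is confirmed at (0.4355, 0.2135), 51° off. Descending.

Call:
carry_out(plan=[{"xyz": [0, 0, -0.05]}, {"xyz": [0, 0, -0.09]}, {"xyz": [0, 0, -0.11]}, {"xyz": [0, 0, -0.12]}, {"xyz": [0, 0, -0.13]}, {"xyz": [0, 0, -0.131]}])

```text
schema error: expected keys xyz, turn
```

Call:
carry_out(plan=[{"xyz": [0, 0, -0.05], "turn": [0, 0, 0]}, {"xyz": [0, 0, -0.09], "turn": [0, 0, 0]}, {"xyz": [0, 0, -0.11], "turn": [0, 0, 0]}, {"xyz": [0, 0, -0.12], "turn": [0, 0, 0]}, {"xyz": [0, 0, -0.13], "turn": [0, 0, 0]}, {"xyz": [0, 0, -0.131], "turn": [0, 0, 0]}])

```text
t: 3.02
tcp_pos: [0.5026, 0.1871, 0.0794]
eef_rot: [1.902, 2.5, 0.0]
ft_force: [0.1, 0.7, 0.3]
grip_width: 0.0001
grip_force: 0.0
```

Call:
carry_out(plan=[{"xyz": [-0.0027, 0.0096, 0], "turn": [0, 0, 0]}, {"xyz": [-0.0043, 0.0154, 0], "turn": [0, 0, 0]}, {"xyz": [-0.0059, 0.0212, 0], "turn": [0, 0, 0]}, {"xyz": [-0.0076, 0.027, 0], "turn": [0, 0, 0]}, {"xyz": [-0.0089, 0.0318, 0], "turn": [0, 0, 0]}, {"xyz": [-0.0103, 0.0366, 0], "turn": [0, 0, 0]}, {"xyz": [-0.0111, 0.0395, 0], "turn": [0, 0, 0]}, {"xyz": [-0.0119, 0.0424, 0], "turn": [0, 0, 0]}])

```text
t: 4.03
tcp_pos: [0.4907, 0.2291, 0.0794]
eef_rot: [1.901, 2.5, -0.001]
ft_force: [0.1, -2.5, 2.0]
grip_width: -0.0
grip_force: 1.2
```

Call:
carry_out(plan=[{"xyz": [-0.0005, 0.0019, 0], "turn": [0, 0, 0]}, {"xyz": [-0.0008, 0.0029, 0], "turn": [0, 0, 0]}, {"xyz": [-0.0008, 0.0029, 0], "turn": [0, 0, 0]}])

```text
t: 4.4
tcp_pos: [0.49, 0.2319, 0.0794]
eef_rot: [1.9, 2.5, -0.001]
ft_force: [2.1, -5.7, 1.4]
grip_width: -0.0
grip_force: 2.7
```

Call:
carry_out(plan=[{"xyz": [-0.0005, 0.0019, 0], "turn": [0, 0, 0]}, {"xyz": [-0.0011, 0.0038, 0], "turn": [0, 0, 0]}, {"xyz": [-0.0011, 0.0038, 0], "turn": [0, 0, 0]}])

```text
t: 4.78
tcp_pos: [0.4898, 0.2323, 0.0795]
eef_rot: [1.894, 2.499, -0.008]
ft_force: [5.9, -17.3, 3.4]
grip_width: 0.0003
grip_force: 9.5
```

Call:
carry_out(plan=[{"xyz": [0.004, -0.0144, 0], "turn": [0, 0, 0]}, {"xyz": [0.004, -0.0144, 0.05], "turn": [0, 0, 0]}, {"xyz": [0.004, -0.0444, 0.11], "turn": [0, 0, 0]}, {"xyz": [0.004, -0.0444, 0.13], "turn": [0, 0, 0]}, {"xyz": [0.004, -0.0444, 0.13], "turn": [0, 0, 0]}], gripper=60)

```text
t: 5.4
tcp_pos: [0.4936, 0.1924, 0.2112]
eef_rot: [1.902, 2.498, 0.007]
ft_force: [-0.4, -0.0, -0.5]
grip_width: 0.0509
grip_force: 0.0
```

```bash
python3 - <<'E'
from h import *
c=cam('wrist'); im,d=get_image('wrist'); save(im[0:260,180:480],'w2'); np.savez('w2.npz',im=im,d=d)
hsv=cv2.cvtColor(im,cv2.COLOR_RGB2HSV); H,S,V=[hsv[...,i].astype(int) for i in range(3)]
sx=np.array([np.cos(.2737),np.sin(.2737)]); sy=np.array([-sx[1],sx[0]])
for nm,m,zz in(('red',(S>130)&(V>60)&((H<8)|(H>172)),.102),('blue',(S>130)&(V>60)&(H>105)&(H<130),.076)):
    m=m.copy(); m[260:]=0; m[:,480:]=0;m[:,:180]=0
    n,l,st,ce=cv2.connectedComponentsWithStats(m.astype(np.uint8))
    for i in range(1,n):
        if st[i,4]<60: continue
        vv,uu=np.where(l==i); P=bydepth(c,np.c_[uu,vv],d[vv,uu]); k=abs(P[:,2]-zz)<.004
        print(nm,ce[i].round(),st[i,4],np.percentile(P[:,2],95).round(4),k.sum(),end=' ')
        if k.sum()>20:
            r=cv2.minAreaRect(P[k,:2].astype(np.float32)); q=np.array(r[0])-[.4355,.2135]; print(r,'det',q@sx-.07,q@sy+.032)
s=state(); print(s['t'],s['tcp_pos'],s['eef_rot'],s['ft_force'],s['grip_width'])
E
```

```text
red [258. 164.] 324 0.102 321 ((0.4353206753730774, 0.21339844167232513), (0.007071156520396471, 0.029930446296930313), 65.72578430175781) det -0.07020010046177462 0.031950692587386566
blue [332. 139.] 279 0.0761 279 ((0.488126665353775, 0.24653956294059753), (0.023510431870818138, 0.00849041249603033), 15.245418548583984) det -0.010401789202382605 0.04958499062515222
5.45 [0.49259426 0.19220598 0.20942782] [-1.90248941e+00 -2.49974921e+00 -2.14111553e-03] [-0.26005315  0.0405752  -0.43700413] 0.05126405700908784
```

View pics/w2.png

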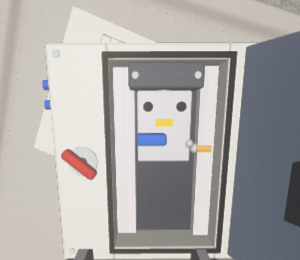

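The crop shows the cartridge touching the optical block, with the tab at (152,139). Its detector y is 49.6 mm, which matches the home position. Next is the stud.

Call:
carry_out(plan=[{"xyz": [-0.057, 0.0212, -0.03], "turn": [0, 0, 0.88]}, {"xyz": [-0.057, 0.0212, -0.03], "turn": [0, 0, 0.88]}, {"xyz": [-0.057, 0.0212, -0.03], "turn": [0, 0, 0.88]}, {"xyz": [-0.057, 0.0212, -0.03], "turn": [0, 0, 0.88]}, {"xyz": [-0.057, 0.0212, -0.03], "turn": [0, 0, 0.88]}, {"xyz": [-0.057, 0.0212, -0.06], "turn": [0, 0, 0.88]}, {"xyz": [-0.057, 0.0212, -0.09], "turn": [0, 0, 0.88]}, {"xyz": [-0.057, 0.0212, -0.103], "turn": [0, 0, 0.88]}, {"xyz": [-0.057, 0.0212, -0.103], "turn": [0, 0, 0.88]}])

```text
t: 6.58
tcp_pos: [0.4348, 0.213, 0.1049]
eef_rot: [-0.655, -3.069, 0.003]
ft_force: [-0.0, -0.6, 0.2]
grip_width: 0.0511
grip_force: 0.0
```

Call:
carry_out(plan=[{"xyz": [0, 0, 0], "turn": [0, 0, 0]}, {"xyz": [0, 0, 0], "turn": [0, 0, 0]}, {"xyz": [0, 0, 0], "turn": [0, 0, 0]}, {"xyz": [0, 0, 0], "turn": [0, 0, 0]}, {"xyz": [0, 0, 0], "turn": [0, 0, 0]}, {"xyz": [0, 0, 0], "turn": [0, 0, 0]}], gripper=0, force=30)

```text
t: 7.32
tcp_pos: [0.4365, 0.2138, 0.1073]
eef_rot: [0.656, 3.07, 0.003]
ft_force: [-0.4, 3.3, 5.5]
grip_width: 0.0082
grip_force: 33.2
```

Call:
carry_out(plan=[{"xyz": [0, 0, 0], "turn": [0, 0, -0.15]}, {"xyz": [0, 0, 0], "turn": [0, 0, -0.3]}, {"xyz": [0, 0, 0], "turn": [0, 0, -0.45]}, {"xyz": [0, 0, 0], "turn": [0, 0, -0.6]}, {"xyz": [0, 0, 0], "turn": [0, 0, -0.75]}, {"xyz": [0, 0, 0], "turn": [0, 0, -0.876]}, {"xyz": [0, 0, 0], "turn": [0, 0, -0.876]}, {"xyz": [0, 0, 0], "turn": [0, 0, -0.876]}])

```text
t: 8.32
tcp_pos: [0.4354, 0.2129, 0.1072]
eef_rot: [-1.897, -2.504, 0.001]
ft_force: [-2.4, 0.7, 9.1]
grip_width: 0.008
grip_force: 33.6
```

Call:
carry_out(plan=[{"xyz": [0, 0, 0], "turn": [0, 0, 0]}, {"xyz": [0, 0, 0], "turn": [0, 0, 0]}, {"xyz": [0, 0, 0], "turn": [0, 0, 0]}, {"xyz": [0, 0, 0.05], "turn": [0, 0, 0]}, {"xyz": [0.01, -0.04, 0.11], "turn": [0, 0, 0]}, {"xyz": [0.01, -0.04, 0.11], "turn": [0, 0, 0]}], gripper=60)

```text
t: 9.07
tcp_pos: [0.4477, 0.1725, 0.2196]
eef_rot: [1.896, 2.499, 0.009]
ft_force: [0.0, 0.3, -0.7]
grip_width: 0.0512
grip_force: 0.0
```

```bash
cat > look.py <<'E'
from h import *
import sys
c=cam('wrist'); im,d=get_image('wrist'); save(im,sys.argv[1])
hsv=cv2.cvtColor(im,cv2.COLOR_RGB2HSV); H,S,V=[hsv[...,i].astype(int) for i in range(3)]
sx=np.array([np.cos(.2737),np.sin(.2737)]); sy=np.array([-sx[1],sx[0]])
for nm,m,zz in(('red',(S>130)&(V>60)&((H<8)|(H>172)),.102),('blue',(S>130)&(V>60)&(H>105)&(H<130),.076)):
    n,l,st,ce=cv2.connectedComponentsWithStats(m.astype(np.uint8))
    for i in range(1,n):
        if st[i,4]<60: continue
        vv,uu=np.where(l==i); P=bydepth(c,np.c_[uu,vv],d[vv,uu]); k=abs(P[:,2]-zz)<.004
        if k.sum()>60:
            r=cv2.minAreaRect(P[k,:2].astype(np.float32)); q=np.array(r[0])-[.4355,.2135]; print(nm,ce[i].round(),r,'det',q@sx-.07,q@sy+.032)
P=None
s=state(); print(s['t'],s['tcp_pos'],s['eef_rot'],s['ft_force'],s['grip_width'],s['joint_positions'].round(2))
E
python3 look.py w3
```

```text
red [319. 154.] ((0.43481799960136414, 0.21316039562225342), (0.006639125756919384, 0.029543517157435417), 15.602237701416016) det -0.07074840812118614 0.0318573782580854
blue [386. 131.] ((0.48782721161842346, 0.24622158706188202), (0.024384209886193275, 0.007887893356382847), 15.690815925598145) det -0.0107760439563606 0.04935979165049696
9.125 [0.44708332 0.17238111 0.21875921] [1.89726199 2.50007647 0.00615474] [0.76783447 1.04970477 0.88181198] 0.051004187657396026 [ 0.34  0.19  1.83 -0.    1.12  0.07]
```

The bar is now at 15.6° against the detector's 15.7°, so it is aligned, and the cartridge is still home. Before reaching behind the cover, I check the free space there.

```bash
python3 - <<'E'
from h import *
for n in('top','scene'):
    z=np.load(n+'0.npz'); d=z['d']; c=cam(n); vv,uu=np.where(d>0); P=bydepth(c,np.c_[uu,vv],d[vv,uu])
    k=(P[:,0]>.45)&(P[:,0]<.9)&(P[:,1]>.05)&(P[:,1]<.6)&(P[:,2]>.12); Q=P[k]
    for y in np.arange(.05,.6,.1):
        for x in np.arange(.45,.9,.075):
            q=Q[(abs(Q[:,0]-x-.0375)<.0375)&(abs(Q[:,1]-y-.05)<.05)]
            if len(q)>3: print(n,x.round(3),y.round(2),len(q),q[:,2].min().round(3),q[:,2].max().round(3))
E
```

```text
top 0.825 0.05 9 0.192 0.211
top 0.525 0.15 575 0.12 0.174
top 0.6 0.15 1967 0.122 0.247
top 0.525 0.25 2136 0.12 0.247
top 0.6 0.25 991 0.175 0.247
scene 0.825 0.05 23 0.208 0.224
scene 0.525 0.15 495 0.12 0.177
scene 0.6 0.15 1458 0.121 0.246
scene 0.525 0.25 1496 0.12 0.246
scene 0.6 0.25 558 0.176 0.247
scene 0.525 0.35 19 0.198 0.244
```

The cover's top edge is at z = 0.247, as expected, and there's nothing else near it. I'll go over and behind the cover.

Call:
carry_out(plan=[{"xyz": [0, 0, 0.06], "turn": [0, 0, 0]}, {"xyz": [0.01, 0.002, 0.1], "turn": [0, 0, 0]}, {"xyz": [0.06, 0.014, 0.1], "turn": [0, 0, 0]}, {"xyz": [0.11, 0.026, 0.1], "turn": [0, 0, 0]}, {"xyz": [0.16, 0.038, 0.1], "turn": [0, 0, 0]}, {"xyz": [0.2, 0.048, 0.1], "turn": [0, 0, 0]}, {"xyz": [0.228, 0.054, 0.1], "turn": [0, 0, 0]}, {"xyz": [0.23, 0.055, 0.08], "turn": [0, 0, 0]}, {"xyz": [0.23, 0.055, 0.05], "turn": [0, 0, 0]}, {"xyz": [0.23, 0.055, 0.022], "turn": [0, 0, 0]}, {"xyz": [0.23, 0.055, 0.022], "turn": [0, 0, 0]}], gripper=0)

```text
t: 10.5
tcp_pos: [0.6738, 0.2282, 0.2332]
eef_rot: [-1.893, -2.5, 0.012]
ft_force: [-1.1, -0.4, -0.1]
grip_width: -0.0003
grip_force: 0.0
```

Call:
carry_out(plan=[{"xyz": [-0.012, -0.003, 0], "turn": [0, 0, 0]}, {"xyz": [-0.023, -0.0065, 0], "turn": [0, 0, 0]}, {"xyz": [-0.038, -0.0105, 0.002], "turn": [0, 0, 0]}, {"xyz": [-0.052, -0.0146, 0.004], "turn": [0, 0, 0]}, {"xyz": [-0.066, -0.0185, 0.007], "turn": [0, 0, 0]}, {"xyz": [-0.079, -0.022, 0.01], "turn": [0, 0, 0]}, {"xyz": [-0.091, -0.0255, 0.01], "turn": [0, 0, 0]}, {"xyz": [-0.103, -0.029, 0.009], "turn": [0, 0, 0]}, {"xyz": [-0.117, -0.0328, 0.006], "turn": [0, 0, 0]}, {"xyz": [-0.13, -0.0365, 0.002], "turn": [0, 0, 0]}, {"xyz": [-0.143, -0.04, -0.003], "turn": [0, 0, 0]}, {"xyz": [-0.155, -0.0435, -0.01], "turn": [0, 0, 0]}, {"xyz": [-0.167, -0.0466, -0.018], "turn": [0, 0, 0]}, {"xyz": [-0.177, -0.0497, -0.028], "turn": [0, 0, 0]}, {"xyz": [-0.187, -0.0523, -0.038], "turn": [0, 0, 0]}, {"xyz": [-0.1955, -0.0548, -0.049], "turn": [0, 0, 0]}, {"xyz": [-0.2025, -0.0567, -0.061], "turn": [0, 0, 0]}, {"xyz": [-0.209, -0.0586, -0.074], "turn": [0, 0, 0]}, {"xyz": [-0.2135, -0.06, -0.087], "turn": [0, 0, 0]}, {"xyz": [-0.2176, -0.061, -0.1], "turn": [0, 0, 0]}])

```text
t: 13.0
tcp_pos: [0.4574, 0.1669, 0.1372]
eef_rot: [-1.897, -2.503, 0.002]
ft_force: [-0.2, -0.1, 4.2]
grip_width: -0.0001
grip_force: 2.2
```

```bash
python3 look.py w4
```

```text
red [306. 159.] ((0.43517348170280457, 0.21347397565841675), (0.00795312225818634, 0.029979035258293152), 15.807313919067383) det -0.07032139869954507 0.03206320079658509
13.05 [0.45676224 0.16671414 0.13581816] [-1.89620932 -2.50292548  0.00358914] [1.84437005 0.66648512 2.13947545] -0.0003252764083849556 [ 0.33  0.29  1.93 -0.    0.92  0.05]
```

View pics/w4.png

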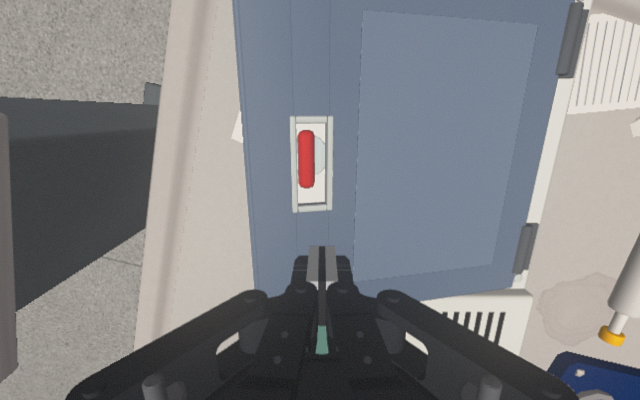

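The cover is about 0.2 rad open and the bar at (306,159) is parallel to the slot around it. The fingers rest beside the slot, clear of the bar. Next I press down.

Call:
carry_out(plan=[{"xyz": [-0.002, -0.0005, -0.01], "turn": [0, 0, 0]}, {"xyz": [-0.003, -0.001, -0.018], "turn": [0, 0, 0]}, {"xyz": [-0.003, -0.001, -0.024], "turn": [0, 0, 0]}, {"xyz": [-0.003, -0.001, -0.028], "turn": [0, 0, 0]}, {"xyz": [-0.003, -0.001, -0.03], "turn": [0, 0, 0]}, {"xyz": [-0.003, -0.001, -0.03], "turn": [0, 0, 0]}, {"xyz": [-0.003, -0.001, -0.03], "turn": [0, 0, 0]}])

```text
t: 13.92
tcp_pos: [0.455, 0.166, 0.1084]
eef_rot: [1.897, 2.504, -0.0]
ft_force: [-2.5, 0.1, 4.5]
grip_width: -0.0003
grip_force: 2.1
```

Call:
carry_out(plan=[{"xyz": [0, 0, -0.001], "turn": [0, 0, 0]}, {"xyz": [0, 0, -0.002], "turn": [0, 0, 0]}, {"xyz": [0, 0, -0.002], "turn": [0, 0, 0]}, {"xyz": [0, 0, -0.002], "turn": [0, 0, 0]}])

```text
t: 14.42
tcp_pos: [0.4551, 0.166, 0.1069]
eef_rot: [1.897, 2.504, 0.0]
ft_force: [-4.8, -1.1, 8.9]
grip_width: -0.0
grip_force: 4.5
```

Call:
carry_out(plan=[{"xyz": [0, 0, -0.001], "turn": [0, 0, 0]}, {"xyz": [0, 0, -0.002], "turn": [0, 0, 0]}, {"xyz": [0, 0, -0.002], "turn": [0, 0, 0]}, {"xyz": [0, 0, -0.002], "turn": [0, 0, 0]}])

```text
t: 14.92
tcp_pos: [0.4552, 0.1661, 0.1066]
eef_rot: [1.897, 2.503, 0.001]
ft_force: [-7.2, -2.3, 21.4]
grip_width: 0.0003
grip_force: 11.1
```

```bash
python3 look.py w5; python3 - <<'E'
from h import *
c=cam('wrist'); im,d=get_image('wrist')
sx=np.array([np.cos(.2737),np.sin(.2737)]); sy=np.array([-sx[1],sx[0]])
vv,uu=np.mgrid[20:180:4,230:540:4]; vv=vv.ravel();uu=uu.ravel(); k=d[vv,uu]>0; P=bydepth(c,np.c_[uu,vv][k],d[vv,uu][k])
q=(P[:,:2]-[.511,.2013]); X=q@sx; Y=q@sy
k=(X<.05)&(X>-.09)&(Y>.0)&(Y<.11)&(abs(P[:,2]-.088)<.03)&~((abs(X+.07)<.014)&(abs(Y-.032)<.026))
A=np.c_[X,Y,np.ones(len(X))][k]; f=np.linalg.lstsq(A,P[k,2],rcond=None)[0]; print(k.sum(),f, 'z at slot radius',f@[-.07,.032,1])
for n in('top','scene'):
    im,d=get_image(n); save(im,n+'end')
    if n=='top':
        hsv=cv2.cvtColor(im,cv2.COLOR_RGB2HSV)[190:220,345:370].astype(int); v,u=np.where((hsv[...,1]>150)&((hsv[...,0]<8)|(hsv[...,0]>172))); print('bottle px',u.mean()+345,v.mean()+190)
print(state()['ft_force'])
E
```

```text
red [307. 168.] ((0.43518656492233276, 0.21331678330898285), (0.007896166294813156, 0.03056885302066803), 15.361659049987793) det -0.07035129086487245 0.0319083232197516
14.975 [0.45519737 0.16603162 0.10657403] [1.89656792e+00 2.50345669e+00 1.30486669e-03] [-8.18793953 -2.29468421 22.04854803] 2.8373232734850856e-05 [ 0.33  0.32  1.97 -0.    0.84  0.05]
2515 [ 0.00758471 -0.00169796  0.08758174] z at slot radius 0.08699647703634997
bottle px 356.7378640776699 203.9126213592233
[-7.46825827 -2.18372569 21.95320022]
```

View pics/w5.png

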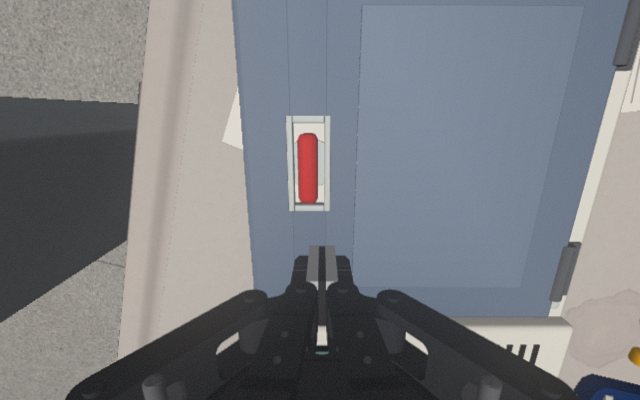

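The cover is flat: its slope is below 0.01 rad and its top is at 87 mm. The bar stands through the slot in line, I'm pressing with 22 N against a hard stop, and the bottle hasn't moved. Handing in.

```bash
python3 -c "
from plant import *
print(close_job())"
```

```text
the job is handed in; nothing more can be done
None
```

The job is handed in, verdict not shown: the cartridge is home, the stud is in line with the slot, and the arm is holding the cover flush at about 22 N; the bottle hasn't moved, and I didn't re-measure the beaker, though the arm never came near it.

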